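# Roll the shaft blank into the V-block and set it against the end stop

## Robot

A 6-joint arm with a two-finger parallel gripper is mounted at the origin on the work surface. World frame = base frame: x ahead of the robot, y to its left, z up, the work surface at z = 0. Lengths are in m, angles in rad, forces in N, time in s.
With the tool pointing down it reaches from about 0.375 to 0.825 m from the base axis. Payload 5.5 kg.
Tool frame: the origin (TCP) lies on the centre line of the jaws, within the pads' length; the fingertips stand bot.finger_overhang ahead of it and the grasp point (between the pads) lies 2 mm behind it (bot.finger_overhang is the distance from the TCP to the fingertips, in m); z points along the fingers, y is the line along which they close (so a half turn about z gives the same grasp; the last joint's range is limited). The gripper opens to 85 mm and grips with 20 to 120 N. Pads are 22 mm wide; open, the fingers measure 114 mm over their backs; the gripper's body (76 mm by 85 mm) begins 54 mm behind the grasp point. The pads swing forward as they close: fully open they stand 13 mm farther back than shut.
Start: joints at [-1.258, 0.314, -0.047, 1.21, 0, 1.571], TCP at [0.185, -0.571, 0.248] pointing down, gripper open.
Joint ranges: [-2.67, 2.67], [-0.69, 1.73], [-1.03, 1.25], [-2.08, 2.16], [-1.42, 1.45], [-3.14, 3.14]. Speed limits (rad/s): [2.39, 2.39, 3.01, 3.14, 3.14, 3.14].

## Interface

Orientations are given as a unit quaternion [w, x, y, z].
In Python, from station import monitor, eyes, job, bot gives the robot as it stands.
- The arm moves only by the tool jog_arm, never from a script. Its arguments are lists of equal length, an entry for each row: "slide": the shift along the tool's x, y, z each as a share of 300 mm, from -1 to 1, a list of three; "dr": the turn, a rotation vector about the tool's x, y, z each as a share of 360 degrees, from -1 to 1, a list of three; "gripper": the opening, from -1 (shut) to 1 (fully open). In form: {"slide": [[tx, ty, tz], ...], "dr": [[ax, ay, az], ...], "gripper": [gripper, ...]}. A call has 1 to 12 rows; each row is the pose to reach, as a shift and turn from the pose commanded when the call began, along the tool's axes at that moment, turning the shorter way round; what a row does not reach only later rows make up. A row lasts 1/8 s, in which the tool goes at most 62.5 mm and 10.7 degrees, less where a joint would pass 70% of its speed; a pose out of reach is approached as far as the arm can. A call with a number of a shift or a turn outside -1 to 1 is refused whole. A call with a gripper value outside its range is refused whole. The fingers move at their own pace and stop on an object; "newtons" is the grip in N (left out, the last holds). Time passes only in rows, so rows that repeat a pose let the fingers close. It gives the time, the measured TCP pose, the force, the opening and the grip force at its end, in the units of the state.
- monitor.state(): the state, without advancing time (a new reading comes with each control period).
- eyes.grab_frame(name): name is "scene" or "top" or "wrist"; returns (picture, depth): 400x640x3 uint8, red, green, blue; 400x640 float32, m along the optical axis (not along the pixel's ray), 0 where there is no reading.
- eyes.get_calibration(name): a dict with "vfov" (degrees; the focal length in pixels is half the picture's height over the tangent of half this angle, whatever the lens; pixels are square), "cx", "cy" (the principal point, pixels), "dist_coeffs" ([k1, k2, p1, p2, k3] as OpenCV has them; the pictures are not rectified), "T" (4x4, takes a point from camera to world coordinates); the wrist camera has in their place "T_tool_cam" (4x4, takes a point from camera to tool coordinates, whose origin is the TCP and whose axes are the flange's). Camera axes: x right, y down, z forward; pixel columns grow to the right and rows downward; lengths in m; the calibration is good to about 2 mm. A picture is of the moment at which its call begins: read the wrist's pose just before it. get_calibration takes no time and is no camera call.
- job.job_done(): hands the job in; it is judged then, once.
The state is a dict: "time": time; "joint_pos": joint angles; "joint_velocities": joint speeds; "tau": joint torques, N m; "tcp_pos": TCP position; "ee_rot": TCP orientation; "contact_force": force on the tool from outside, world axes, zero at the start; "moment": the same for the moment, N m; "width": opening from 0.0 (shut) to 1.0 (fully open); "finger_force": force on a finger pad.
Only numpy, scipy, OpenCV 4.12 (cv2) and the standard library are available. Lean on these libraries where they do the work, as an engineer would, in place of code of your own. Each camera call takes 0.05 s, during which the arm holds its last target. There are 200 camera calls.

## Task

Gently roll the round shaft blank along the loading plate, pushing it by its side, until it drops into the groove of the V-block; then push it endways along the groove until its end is up against the tall end stop. Only push it with the fingers: do not lift it off the plate or the groove, and leave the other things on the bench where they stand.

Things in the scene. Friction and masses are not known exactly. Their poses are not given: they have to be found in the camera images.
- bar: The shaft blank: a plain bright aluminium bar, 40 mm in diameter, 130 mm long, 0.3 to 0.6 kg, with a dark keyway mark on its side. It starts lying on the plate, 100 to 175 mm short of the groove, keyway up, up to 0.22 rad askew. It rolls freely and coasts when let go. Origin: middle of the bar, on its axis; y along the axis; x and z turn as it rolls.
- station: The fixed loading plate and V-block, grey metal. Origin: on the bench (z = 0) under the middle of the groove; x points from the plate to the V-block (the way the bar must roll), y along the groove, z up. The flat plate is 45 mm high, 220 mm wide (y), from x = -253 to -38 mm; the V-block (x -38 to +52 mm, y -55 to +55 mm) follows flush with it.
- groove (a point): Middle of the axis of a bar seated in the V-groove, centred: station x = 0, y = 0, 51 mm above the bench (on the plate the bar's axis is 65 mm high). The 90-degree groove has its near edge at x = -22 mm, 45 mm high, its bottom at x = 0, 23 mm high, its far edge at x = +32 mm, 55 mm high, which stops the bar. A seated bar slides along it with friction, under 15 N.
- plate_mid (a point): Centre of the flat, level top of the loading plate, 45 mm above the bench. On it the bar rolls square to its own axis, so one that lies askew drifts sideways as it rolls and may meet the end stop; pushed on its end face, it slides along its axis instead.
- stop: The tall end stop: a fixed dark steel plate 75 mm high, 50 mm wide, 16 mm thick, upright beyond one end of the groove (left or right, it changes), its flat face square to the groove. Origin: centre of its underside. y is its thickness, along the groove; it stands 103 mm from the groove's middle. With the bar against it, the bar's middle is 73 mm from its mid-plane.
- stop_mid (a point): Point in the middle of the end stop's thickness, in line with the axis of the seated bar, 51 mm above the bench.
- foot: A fixed low foot, 18 mm high, 50 mm wide and 16 mm thick, with two bolt heads 4 mm higher, beyond the other end of the groove, 103 mm from its middle; it holds nothing and does not stop the bar. Origin: centre of its underside.
- gauge: Bystander: a standing surface gauge, round dark base 72 mm across and 30 mm high, thin steel column to 180 mm, with a scriber needle 90 mm long across it at 150 mm. On the bench beside the plate. Origin: centre of its underside.
- oiler: Bystander: a white plastic bottle, 50 mm across and 120 mm high, on the bench on the other side of the plate. Origin: centre of its underside.
- pin: Bystander: a short steel pin 26 mm across and 60 mm high, standing upright on the bench behind the V-block. Origin: centre of its underside.
- collar: Bystander: a flat steel collar, 56 mm outside, 32 mm bore, 22 mm high, lying on the bench behind the V-block. Origin: centre of its underside.
There are look-alikes about, which are no part of the job. What is shaped like the bar but orange or turquoise is not meant. What is shaped like the stop but orange is not meant.

How it is judged:
On the way, in this order (a step that is already met when the one before it is completed fails the run):
1. the bar has rolled at least a quarter turn on the plate, keyway no longer up (angle between bar's own z axis and vertical above 1.4 rad and height (world z) of bar between 0.061 and 0.069 m), for 0.02 s.
2. the bar lies in the V-groove (x of bar in the frame of station between -0.004 and 0.004 m and z of bar in the frame of station between 0.047 and 0.0545 m and angle between the y axis of bar and the y axis of station, either way round below 0.05 rad), for 0.2 s.
At the end, for the whole second after the job is handed in: The bar has been rolled (not slid) into the V-groove and lies seated in it (axis within 4 mm of the groove's centre line sideways and in height, within 0.05 rad of its direction), its end against the tall end stop (gap under about 4 mm), at rest (all of step 2 and distance between bar and stop_mid below 0.0775 m and linear speed of bar below 0.01 m/s); the robot touches nothing.
It fails at once if the bar is lifted more than 8 mm above the height at which it rolls on the plate (height (world z) of bar above 0.073 m).
It fails at once if the bar is lifted out of the groove by more than 12 mm, or shot over it (x of bar in the frame of station between -0.004 and 0.004 m and height (world z) of bar above 0.063 m).
It fails at once if a bystander is moved by more than 20 mm or tipped (distance of any of gauge, oiler, pin, collar from where it was at the start of the episode above 0.02 m or angle between any of gauge, oiler, pin, collar's own z axis and vertical above 0.3 rad).
It also fails if it takes over 72 s, if anything falls off the work surface, if the arm or the gripper's body presses on something with over 40 N, if the wrist force passes 120 N, or if a joint passes its speed limit or range.

## Working session

There is one attempt and no reset: what is moved stays moved. The work goes in short steps, Python scripts to look and compute and a tool call to move; the robot and the scene stay as the last step left them, time stands still between calls to the robot, and variables do not carry over. Pictures are saved under pics/ and viewed, at most 10 in all, crops included, and the job is handed in when it is done.

Besides the shell and the picture viewer there is one more tool, called after "Request:" as name(argument=value, ...) on one line, values as JSON. jog_arm: Moves the arm, as the interface text tells. Its arguments: {"type":"object","properties":{"slide":{"type":"array"},"dr":{"type":"array"},"gripper":{"type":"array"},"newtons":{"type":"number"}},"required":["slide","dr","gripper"]}

```bash
mkdir -p pics
cat > h.py <<'E'
import numpy as np, cv2
from station import monitor, eyes, job, bot
from scipy.spatial.transform import Rotation as R
def K(c,h=400):
    f=h/2/np.tan(np.radians(c['vfov'])/2); return np.array([[f,0,c['cx']],[0,f,c['cy']],[0,0,1.]])
def rot(s):
    q=s['ee_rot']; return R.from_quat([q[1],q[2],q[3],q[0]]).as_matrix()
def grab(n):
    s=monitor.state(); p,d=eyes.grab_frame(n); c=eyes.get_calibration(n)
    if n=='wrist':
        T=np.eye(4);T[:3,:3]=rot(s);T[:3,3]=s['tcp_pos'];T=T@c['T_tool_cam']
    else:T=np.array(c['T'])
    return p,d,c,T
def cloud(d,c,T):
    h,w=d.shape;v,u=np.mgrid[:h,:w]
    n=cv2.undistortPoints(np.stack([u,v],-1).reshape(-1,1,2).astype(np.float64),K(c),np.array(c['dist_coeffs'])).reshape(h,w,2)
    P=np.dstack([n*d[...,None],d])@T[:3,:3].T+T[:3,3]; P[d==0]=np.nan
    return P
def save(n,p): cv2.imwrite('pics/'+n,p[...,::-1])
E
python3 - <<'E'
from h import *
s=monitor.state();print(s,bot.finger_overhang);print(rot(s))
for n in('top','scene'):
    p,d,c,T=grab(n);save(n+'0.png',p);np.savez(n+'0.npz',p=p,P=cloud(d,c,T));print(n,T[:3,3])
E
```

```text
{'time': 0.0, 'joint_pos': array([-1.25798764e+00,  3.14227805e-01, -4.80948940e-02,  1.21020368e+00,
       -3.40929569e-05,  1.57081992e+00]), 'joint_velocities': array([-0.00055451,  0.00124303, -0.00010926,  0.00195595,  0.00169636,
        0.00068906]), 'tau': array([-1.70294461e-03, -5.39586747e+01,  3.39750409e+01,  1.91253587e-02,
        1.73067392e-04, -2.11877023e-06]), 'tcp_pos': array([ 0.18445664, -0.57035367,  0.24742655]), 'ee_rot': array([-8.51808790e-04,  9.87795219e-01,  1.55755761e-01, -1.51591122e-04]), 'contact_force': array([0.24853298, 0.23857723, 0.55425779]), 'moment': array([-0.03329177, -0.05910554, -0.00871143]), 'finger_force': 0.0, 'width': 1.0001961526569028} 0.017
[[ 9.51480240e-01  3.07709333e-01 -5.64830222e-04]
 [ 3.07709849e-01 -9.51478835e-01  1.63560292e-03]
 [-3.41337185e-05 -1.73004768e-03 -9.99998503e-01]]
top [ 0.47742588 -0.00996431  0.86945514]
scene [ 1.28756532 -0.08291451  0.66709079]
```

View pics/top0.png

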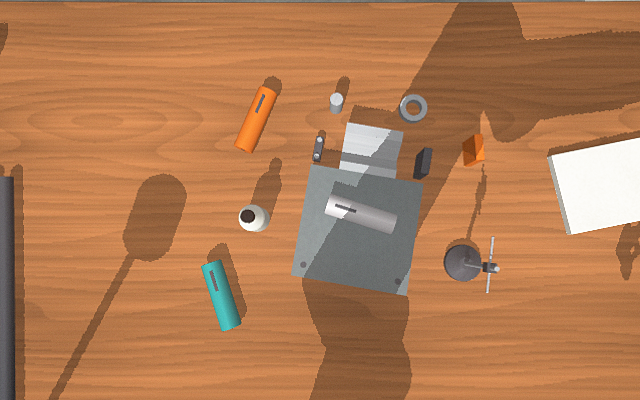

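View pics/scene0.png

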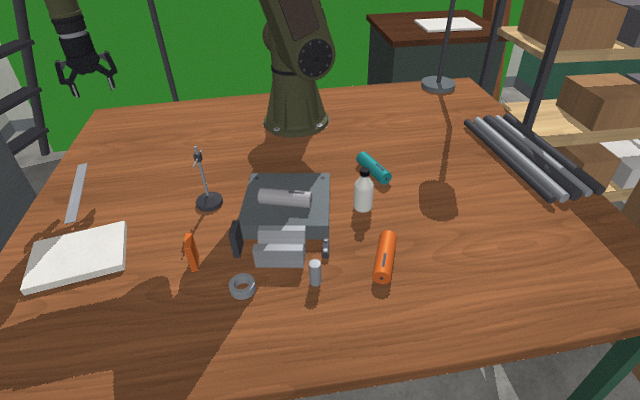

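The top view shows the plate at about (358,230), the bar at (361,213), the V-block at (372,150), the stop on the right at (423,163), the foot on the left at (318,148), the gauge at (463,263) and the oiler at (254,218). Next I'll get metric poses from the depth.

Run:
```python
from h import *
z=np.load('top0.npz');P=z['P']
reg=np.zeros(P.shape[:2],bool);reg[100:300,285:430]=1
Z=P[...,2]
pl=reg&(abs(Z-.045)<.004)&(np.arange(400)[:,None]>160)
print('plateZ',np.nanmedian(Z[250:280,310:390]))
q=P[pl][:,:2].astype(np.float32)
# biggest comp
n,l,st,ce=cv2.connectedComponentsWithStats(pl.astype(np.uint8));k=1+st[1:,4].argmax();q=P[l==k][:,:2].astype(np.float32)
r=cv2.minAreaRect(q);print('plate',r,cv2.boxPoints(r))
b=np.zeros_like(reg);b[185:240,315:405]=1;b&=(Z>.055)
q=P[b];r=cv2.minAreaRect(q[:,:2].astype(np.float32));print('bar',r,np.nanmax(q[:,2]));bb=q[q[:,2]>.078];m=bb.mean(0);w,v=np.linalg.eigh(np.cov(bb[:,:2].T));print(m,v[:,1])
for nm,(u0,u1,v0,v1,zt) in dict(stop=(408,440,140,190,.068),foot=(308,330,130,165,.012),gauge=(440,482,240,285,.022),needle=(470,510,230,300,.13),oiler=(235,275,200,235,.1),vtop=(335,410,110,180,.05)).items():
    m=np.zeros_like(reg);m[v0:v1,u0:u1]=1;m&=Z>zt;q=P[m];print(nm,len(q),q.mean(0),cv2.minAreaRect(q[:,:2].astype(np.float32)),q[:,2].max())
```

```text
plateZ 0.04519347459632672
plate ((0.5068832635879517, -0.07272377610206604), (0.22046272456645966, 0.2376425713300705), 80.13465118408203) [[ 0.37093267 -0.16096711]
 [ 0.60506123 -0.2016832 ]
 [ 0.6428338   0.01551956]
 [ 0.4087053   0.05623564]]
bar ((0.5232982039451599, -0.07393013685941696), (0.13022324442863464, 0.0400589294731617), 72.56297302246094) 0.0889258916795157
[ 0.52296732 -0.07420962  0.08299046] [0.30460294 0.95247942]
stop 244 [ 0.62083602 -0.19613507  0.07468796] ((0.6216527819633484, -0.1968650370836258), (0.016324689611792564, 0.0501055046916008), 79.98541259765625) 0.08072392012610263
foot 200 [0.65615797 0.00560269 0.01868233] ((0.6509203314781189, 0.006621766835451126), (0.016063140705227852, 0.06402655690908432), 80.098876953125) 0.0435961290439667
gauge 521 [ 0.43037201 -0.27496515  0.034975  ] ((0.4294525682926178, -0.27645233273506165), (0.04745406657457352, 0.052152249962091446), 79.6894302368164) 0.1270741292105988
needle 291 [ 0.43325609 -0.27698686  0.15746081] ((0.4358769953250885, -0.2789372503757477), (0.017771009355783463, 0.09139058738946915), 82.80204010009766) 0.18321212583593138
oiler 158 [0.51590623 0.12557969 0.11903912] ((0.5159482359886169, 0.12666866183280945), (0.02127336896955967, 0.023168642073869705), 2.922025680541992) 0.12283601446605408
vtop 776 [ 0.67769617 -0.10253938  0.05455466] ((0.6772741079330444, -0.10252213478088379), (0.10995815694332123, 0.0286252498626709), 79.91205596923828) 0.059693680167902885
```

Groove is at about (0.6395, -0.0957), station x axis at -9.9°. Bar lies at station (-0.118, 0.001), 0.13 rad askew, stop on the -y side. The open gripper's two fingers, lined up with the groove, will square the bar as it rolls.

Request:
jog_arm(slide=[[0.7,-0.65,0],[0.7,-0.65,0],[0.7,-0.65,0],[0.7,-0.65,0],[0.7,-0.65,0],[0.7,-0.65,0],[0.7,-0.65,0]], dr=[[0,0,0.0775],[0,0,0.0775],[0,0,0.0775],[0,0,0.0775],[0,0,0.0775],[0,0,0.0775],[0,0,0.0775]], gripper=[1,1,1,1,1,1,1])

```text
time: 0.98
tcp_pos: [0.3243, -0.321, 0.2482]
ee_rot: [0.0, 0.996, -0.087, -0.0]
contact_force: [-0.5, -0.3, 0.4]
width: 1.0
finger_force: 0.0
```

```bash
cat > go.py <<'E'
from h import *
import sys
# target in station frame x y, world z -> tool-axes shares from present pose
a=-.1733; G=np.array([.6395,-.0957]); X=np.array([np.cos(a),np.sin(a)]); Y=np.array([-X[1],X[0]])
s=monitor.state();t=s['tcp_pos'];print('t',round(s['time'],2),'st',np.round([(t[:2]-G)@X,(t[:2]-G)@Y,t[2]],4),'F',np.round(s['contact_force'],1))
if len(sys.argv)>3:
    x,y,zz=map(float,sys.argv[1:4]);w=np.r_[G+x*X+y*Y,zz];r=rot(s);print(np.round(r.T@(w-t)/.3,4),'yaw',np.degrees(np.arctan2(r[1,0],r[0,0])),r[2])
E
python3 go.py -.178 0 .12
```

```text
t 0.97 st [-0.2716 -0.2763  0.2482] F [-0.5 -0.3  0.4]
[ 0.3117 -0.9214  0.4269] yaw -9.95991127750629 [-2.82903354e-04  4.18428204e-04 -9.99999872e-01]
```

Request:
jog_arm(slide=[[0.3117,-0.9214,0],[0.3117,-0.9214,0],[0.3117,-0.9214,0],[0.3117,-0.9214,0],[0.3117,-0.9214,0],[0.3117,-0.9214,0],[0.3117,-0.9214,0.4],[0.3117,-0.9214,0.45],[0.3117,-0.9214,0.45],[0.3117,-0.9214,0.45]], dr=[[0,0,0],[0,0,0],[0,0,0],[0,0,0],[0,0,0],[0,0,0],[0,0,0],[0,0,0],[0,0,0],[0,0,0]], gripper=[1,1,1,1,1,1,1,1,1,1])

```text
time: 2.22
tcp_pos: [0.4629, -0.0748, 0.1138]
ee_rot: [-0.004, 0.997, -0.082, -0.0]
contact_force: [0.4, -0.3, 1.0]
width: 1.002
finger_force: 0.0
```

```bash
python3 go.py -.178 0 .067
python3 - <<'E'
from h import *
p,d,c,T=grab('scene');save('scene1.png',cv2.resize(p[130:300,160:420],None,fx=3,fy=3));P=cloud(d,c,T)
t=monitor.state()['tcp_pos'];q=P.reshape(-1,3);q=(q-t)@rot(monitor.state())
for sg in(1,-1):
    m=(abs(q[:,0])<.03)&(sg*q[:,1]>.03)&(abs(q[:,1])<.07)&(q[:,2]>-.03)&(q[:,2]<.045);print(m.sum(),q[m].min(0),q[m].max(0))
    for a in np.arange(-.03,.045,.005):
        mm=m&(q[:,2]>=a)&(q[:,2]<a+.005)
        if mm.any():print(round(a,3),mm.sum(),q[mm].min(0).round(3),q[mm].max(0).round(3))
E
```

```text
t 2.23 st [-0.1776 -0.0098  0.1138] F [ 0.4 -0.3  1. ]
[-0.0009 -0.0316  0.1564] yaw -9.407057871569585 [-8.23164990e-04 -7.69609274e-03 -9.99970046e-01]
77 [-0.01151686  0.04103136 -0.02995023] [0.01234339 0.05542359 0.00703867]
-0.03 15 [-0.009  0.041 -0.03 ] [ 0.012  0.055 -0.025]
-0.025 12 [-0.005  0.041 -0.024] [ 0.01   0.055 -0.02 ]
-0.02 12 [-0.     0.042 -0.02 ] [ 0.012  0.054 -0.015]
-0.015 8 [ 0.005  0.041 -0.015] [ 0.012  0.054 -0.01 ]
-0.01 15 [-0.012  0.041 -0.01 ] [ 0.011  0.055 -0.006]
-0.005 7 [-0.009  0.042 -0.004] [ 0.012  0.053 -0.   ]
0.0 7 [-0.003  0.041  0.   ] [0.01  0.048 0.004]
0.005 1 [0.001 0.042 0.007] [0.001 0.042 0.007]
62 [-0.00785637 -0.05521183 -0.02975187] [ 0.01423619 -0.04173507  0.00215455]
-0.03 11 [ 0.005 -0.054 -0.03 ] [ 0.012 -0.042 -0.025]
-0.025 8 [ 0.005 -0.054 -0.024] [ 0.011 -0.042 -0.02 ]
-0.02 12 [ 0.005 -0.054 -0.02 ] [ 0.012 -0.042 -0.015]
-0.015 7 [ 0.005 -0.053 -0.015] [ 0.012 -0.044 -0.011]
-0.01 13 [-0.008 -0.055 -0.01 ] [ 0.014 -0.043 -0.006]
-0.005 8 [ 0.006 -0.053 -0.005] [ 0.014 -0.046 -0.001]
0.0 3 [ 0.009 -0.048  0.   ] [ 0.01  -0.043  0.002]
```

View pics/scene1.png

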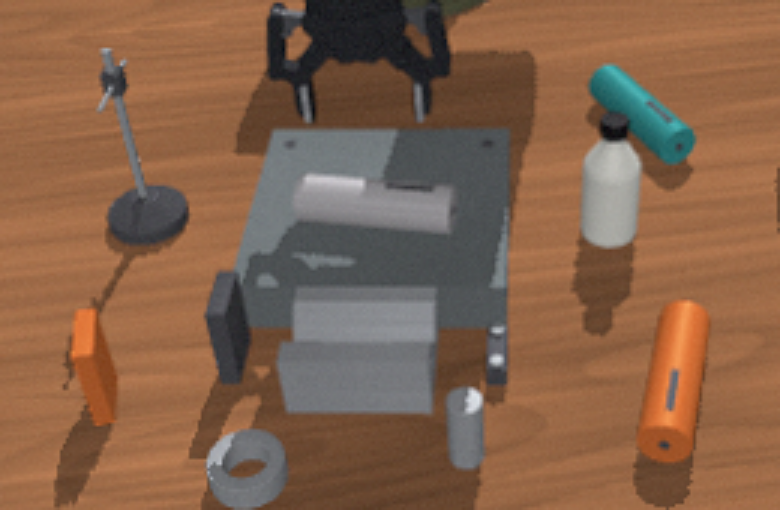

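Open fingertips are about 4 mm below the TCP and clear of the bar. I'll lower behind it.

Request:
jog_arm(slide=[[0,0,0.05],[0,0,0.1],[0,0,0.15],[0,0,0.188],[0,0,0.188],[0,0,0.188]], dr=[[0,0,0],[0,0,0],[0,0,0],[0,0,0],[0,0,0],[0,0,0]], gripper=[1,1,1,1,1,1])

```text
time: 3.02
tcp_pos: [0.4632, -0.0733, 0.057]
ee_rot: [-0.004, 0.997, -0.081, 0.0]
contact_force: [-0.3, -0.2, -0.4]
width: 0.999
finger_force: 0.0
```

```bash
python3 go.py -.12 -.004 .057
```

```text
t 3.02 st [-0.1775 -0.0083  0.057 ] F [-0.3 -0.2 -0.4]
[ 1.919e-01 -1.220e-02  1.000e-04] yaw -9.29482602198704 [ 4.15981812e-05 -7.97721588e-03 -9.99968181e-01]
```

Request:
jog_arm(slide=[[0.025,-0.006,0],[0.05,-0.012,0],[0.065,-0.012,0],[0.08,-0.012,0],[0.095,-0.012,0],[0.11,-0.012,0],[0.125,-0.012,0],[0.14,-0.012,0],[0.155,-0.012,0],[0.17,-0.012,0]], dr=[[0,0,0.0018],[0,0,0.0018],[0,0,0.0018],[0,0,0.0018],[0,0,0.0018],[0,0,0.0018],[0,0,0.0018],[0,0,0.0018],[0,0,0.0018],[0,0,0.0018]], gripper=[1,1,1,1,1,1,1,1,1,1])

```text
time: 4.28
tcp_pos: [0.5135, -0.0826, 0.0569]
ee_rot: [-0.006, 0.997, -0.083, 0.0]
contact_force: [-0.9, 0.6, 0.4]
width: 0.998
finger_force: 0.3
```

```bash
cat > bar.py <<'E'
import sys; sys.argv=['go.py']
from go import *
for n in ('top','scene'):
    p,d,c,T=grab(n);P=cloud(d,c,T);q=P.reshape(-1,3);r=q[:,:2]-G;sx=r@X;sy=r@Y
    m=(q[:,2]>.0585)&(q[:,2]<.092)&(sx>-.2)&(sx<.03)&(abs(sy)<.093)
    m&=sx>(t[:2]-G)@X+.014
    w=np.c_[sx,sy][m].astype(np.float32)
    if len(w)>20: print(n,len(w),'rect',cv2.minAreaRect(w),'x',w[:,0].min(),w[:,0].max(),'y',w[:,1].min(),w[:,1].max(),'ztop',np.percentile(q[m][:,2],95))
    save(n+'_last.png',p)
E
python3 bar.py
```

```text
t 4.28 st [-0.1264 -0.0089  0.0569] F [-0.9  0.6  0.4]
top 444 rect ((-0.0820295661687851, 0.04137087240815163), (0.04001158848404884, 0.04028664529323578), 82.41564178466797) x -0.10425175 -0.059723385 y 0.023702184 0.06330375 ztop 0.08601100790322048
scene 824 rect ((-0.08939722925424576, -0.001842699944972992), (0.12809406220912933, 0.05495124310255051), 82.94141387939453) x -0.11199418 -0.054378107 y -0.068157166 0.06237098 ztop 0.08446266621255538
```

Bar is rolling, still about 0.12 rad askew, and drift leaves it clear of the stop. Continuing.

Request:
jog_arm(slide=[[0.015,0,0],[0.03,0,0],[0.045,0,0],[0.06,0,0],[0.075,0,0],[0.09,0,0],[0.105,0,0],[0.12,0,0],[0.135,0,0],[0.15,0,0],[0.165,0,0],[0.18,0,0]], dr=[[0,0,0],[0,0,0],[0,0,0],[0,0,0],[0,0,0],[0,0,0],[0,0,0],[0,0,0],[0,0,0],[0,0,0],[0,0,0],[0,0,0]], gripper=[1,1,1,1,1,1,1,1,1,1,1,1])

```text
time: 5.88
tcp_pos: [0.5667, -0.0916, 0.0569]
ee_rot: [-0.006, 0.997, -0.083, 0.0]
contact_force: [0.2, 0.0, -0.4]
width: 1.002
finger_force: 0.3
```

```bash
python3 bar.py
```

```text
t 5.88 st [-0.0724 -0.0085  0.0569] F [ 0.2  0.  -0.4]
top 369 rect ((-0.02918665111064911, 0.03691346198320389), (0.03615975379943848, 0.039477381855249405), 83.67047882080078) x -0.049206212 -0.00831967 y 0.01962741 0.056138918 ztop 0.08598601998319111
scene 905 rect ((-0.036602169275283813, -0.009358823299407959), (0.12866485118865967, 0.05283769220113754), 82.53446960449219) x -0.05836346 -0.003409508 y -0.07589854 0.054466877 ztop 0.08440618647342835
```

Request:
jog_arm(slide=[[0.015,0,0],[0.03,0,0],[0.045,0,0],[0.06,0,0],[0.075,0,0],[0.085,0,0],[0.095,0,0],[0.1,0,0],[0.1,0,0]], dr=[[0,0,0],[0,0,0],[0,0,0],[0,0,0],[0,0,0],[0,0,0],[0,0,0],[0,0,0],[0,0,0]], gripper=[1,1,1,1,1,1,1,1,1])

```text
time: 7.1
tcp_pos: [0.596, -0.0965, 0.0569]
ee_rot: [-0.006, 0.997, -0.083, 0.0]
contact_force: [0.6, 0.4, 0.4]
width: 0.999
finger_force: 0.0
```

```bash
python3 bar.py
```

```text
t 7.1 st [-0.0427 -0.0083  0.0569] F [0.6 0.4 0.4]
top 295 rect ((0.00010930746793746948, 0.033470481634140015), (0.035562850534915924, 0.03652992472052574), 89.8544921875) x -0.018133366 0.018382862 y 0.015644224 0.051224966 ztop 0.07291508845385722
scene 667 rect ((0.007330927066504955, -0.013618439435958862), (0.03213108703494072, 0.12910573184490204), 2.0029635429382324) x -0.010980999 0.022717861 y -0.07803144 0.050333485 ztop 0.07127121263333445
```

Bar is seated (top at 71-73 mm, aligned), its free end at y≈+0.051. Now over to that end with the gripper shut.

Request:
jog_arm(slide=[[-0.06,0,0],[-0.06,0,0],[-0.06,0,-0.15],[-0.06,0,-0.33],[-0.06,0,-0.33],[0.05,-0.15,-0.33],[0.142,-0.34,-0.33],[0.142,-0.34,-0.33],[0.142,-0.34,-0.33],[0.142,-0.34,-0.33],[0.142,-0.34,-0.33]], dr=[[0,0,0],[0,0,0],[0,0,0],[0,0,0],[0,0,0],[0,0,0],[0,0,0],[0,0,0],[0,0,0],[0,0,0],[0,0,0]], gripper=[1,1,1,1,1,-1,-1,-1,-1,-1,-1])

```text
time: 8.57
tcp_pos: [0.6502, -0.046, 0.1572]
ee_rot: [-0.024, 0.999, -0.046, 0.0]
contact_force: [0.0, -1.0, 0.9]
width: 0.001
finger_force: 0.0
```

```bash
python3 go.py 0 .093 .064; python3 bar.py
python3 - <<'E'
import cv2
p=cv2.imread('pics/scene_last.png');cv2.imwrite('pics/s2.png',cv2.resize(p[130:300,160:420],None,fx=3,fy=3))
E
```

```text
t 8.57 st [0.0019 0.0508 0.1572] F [ 0.  -1.   0.9]
[ 0.0055 -0.1257  0.3169] yaw -5.304800329656939 [-0.00186377 -0.04767127 -0.99886134]
t 8.57 st [0.0019 0.0508 0.1572] F [ 0.  -1.   0.9]
scene 167 rect ((0.018471406772732735, -0.013833403587341309), (0.12782537937164307, 0.006310235243290663), 89.24547576904297) x 0.015960371 0.022352327 y -0.07772281 0.0501105 ztop 0.06540955309114266
```

View pics/s2.png

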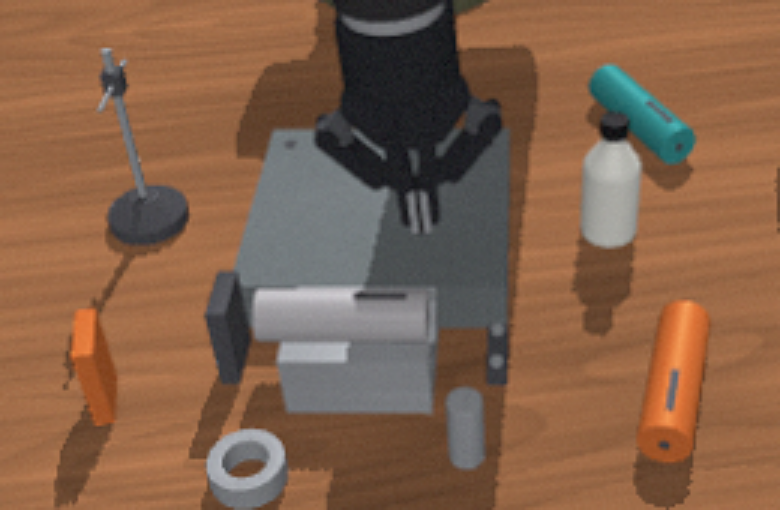

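The picture shows the bar seated in the groove, stop to its left with a gap, free end at (430,315) and the shut gripper above. The tool stopped short and tilted, so I'll check the joints.

Run:
```python
from h import *
s=monitor.state();print(s['joint_pos'].round(3),s['joint_velocities'].round(3));print(rot(s).round(3))
```

```text
[-0.093  0.458 -0.049  1.065  0.048  3.141] [ 0.003  0.     0.006 -0.     0.001  0.001]
[[ 0.996 -0.092  0.003]
 [-0.092 -0.995  0.048]
 [-0.001 -0.048 -0.999]]
```

Joint 6 is at its limit. I'll turn the jaws the other way so their line lies across the groove, which works just as well for pushing.

Run:
```python
from go import *
r=rot(s);x=np.r_[Y,0];z=np.array([0,0,-1.]);Rt=np.c_[x,np.cross(z,x),z]
print(np.round(R.from_matrix(r.T@Rt).as_rotvec()/2/np.pi,4)); w=np.r_[G+.085*Y,.14];print(np.round(r.T@(w-t)/.3,4))
```

```text
t 8.68 st [0.0022 0.051  0.1574] F [-0.3 -0.1  0.2]
[-0.0063 -0.0055 -0.2371]
[ 0.0018 -0.1106  0.0632]
```

Request:
jog_arm(slide=[[0.002,-0.111,0],[0.002,-0.111,0],[0.002,-0.111,0],[0.002,-0.111,0],[0.002,-0.111,0],[0.002,-0.111,0],[0.002,-0.111,0],[0.002,-0.111,0],[0.002,-0.111,0.06],[0.002,-0.111,0.06],[0.002,-0.111,0.06]], dr=[[-0.0063,-0.0055,-0.2371],[-0.0063,-0.0055,-0.2371],[-0.0063,-0.0055,-0.2371],[-0.0063,-0.0055,-0.2371],[-0.0063,-0.0055,-0.2371],[-0.0063,-0.0055,-0.2371],[-0.0063,-0.0055,-0.2371],[-0.0063,-0.0055,-0.2371],[-0.0063,-0.0055,-0.2371],[-0.0063,-0.0055,-0.2371],[-0.0063,-0.0055,-0.2371]], gripper=[-1,-1,-1,-1,-1,-1,-1,-1,-1,-1,-1])

```text
time: 10.05
tcp_pos: [0.6542, -0.0115, 0.1402]
ee_rot: [-0.0, 0.766, 0.643, -0.0]
contact_force: [-0.8, -0.1, 0.8]
width: 0.002
finger_force: 0.0
```

```bash
python3 go.py 0 .085 .064
```

```text
t 10.05 st [-0.      0.0854  0.1402] F [-0.8 -0.1  0.8]
[-0.0015  0.0004  0.254 ] yaw 80.0191417096534 [ 5.97123312e-06 -1.22946064e-03 -9.99999244e-01]
```

Request:
jog_arm(slide=[[0,0,0.08],[0,0,0.16],[0,0,0.23],[0,0,0.254],[0,0,0.254],[-0.03,0,0.254],[-0.06,0,0.254],[-0.075,0,0.254],[-0.085,0,0.254],[-0.095,0,0.254],[-0.105,0,0.254],[-0.11,0,0.254]], dr=[[0,0,0],[0,0,0],[0,0,0],[0,0,0],[0,0,0],[0,0,0],[0,0,0],[0,0,0],[0,0,0],[0,0,0],[0,0,0],[0,0,0]], gripper=[-1,-1,-1,-1,-1,-1,-1,-1,-1,-1,-1,-1])

```text
time: 11.55
tcp_pos: [0.6496, -0.042, 0.0652]
ee_rot: [-0.001, 0.765, 0.644, 0.002]
contact_force: [0.7, 6.6, 2.3]
width: -0.001
finger_force: 3.6
```

```bash
python3 bar.py
```

```text
t 11.55 st [0.0007 0.0547 0.0652] F [0.7 6.6 2.3]
scene 221 rect ((0.018545396625995636, -0.012571178376674652), (0.143978089094162, 0.007645303383469582), 89.9972915649414) x 0.014722641 0.022368386 y -0.08456018 0.059418038 ztop 0.06850212389810195
```

Pushing with 6.6 N, about 10 mm left to the stop.

Request:
jog_arm(slide=[[-0.005,0,0],[-0.01,0,0],[-0.014,0,0],[-0.018,0,0],[-0.022,0,0],[-0.025,0,0],[-0.027,0,0],[-0.027,0,0]], dr=[[0,0,0],[0,0,0],[0,0,0],[0,0,0],[0,0,0],[0,0,0],[0,0,0],[0,0,0]], gripper=[-1,-1,-1,-1,-1,-1,-1,-1])

```text
time: 12.65
tcp_pos: [0.6483, -0.0498, 0.0652]
ee_rot: [-0.001, 0.765, 0.644, 0.002]
contact_force: [-0.1, 7.3, 2.9]
width: 0.004
finger_force: 3.6
```

```bash
python3 bar.py
```

```text
t 12.65 st [0.0007 0.0467 0.0652] F [-0.1  7.3  2.9]
scene 229 rect ((0.01881450228393078, -0.016697756946086884), (0.008105122484266758, 0.14931665360927582), 0.04131259024143219) x 0.014716735 0.022887846 y -0.09135699 0.057957727 ztop 0.07057860732298624
```

Request:
jog_arm(slide=[[-0.003,0,0],[-0.006,0,0],[-0.008,0,0],[-0.01,0,0],[-0.01,0,0]], dr=[[0,0,0],[0,0,0],[0,0,0],[0,0,0],[0,0,0]], gripper=[-1,-1,-1,-1,-1])

```text
time: 13.38
tcp_pos: [0.648, -0.051, 0.0653]
ee_rot: [-0.002, 0.765, 0.644, 0.003]
contact_force: [1.9, 11.8, 2.7]
width: 0.003
finger_force: 6.2
```

Request:
jog_arm(slide=[[-0.004,0,0],[-0.008,0,0],[-0.008,0,0],[-0.008,0,0]], dr=[[0,0,0],[0,0,0],[0,0,0],[0,0,0]], gripper=[-1,-1,-1,-1])

```text
time: 13.88
tcp_pos: [0.648, -0.0511, 0.0654]
ee_rot: [-0.004, 0.764, 0.645, 0.005]
contact_force: [3.0, 18.9, 1.6]
width: -0.001
finger_force: 9.6
```

```bash
python3 bar.py
```

```text
t 13.88 st [0.0007 0.0454 0.0654] F [ 3.  18.9  1.6]
scene 222 rect ((0.018644023686647415, -0.01794152706861496), (0.007719656452536583, 0.14745110273361206), 0.04379579424858093) x 0.014740233 0.022473853 y -0.091668606 0.055781107 ztop 0.06870508164217165
```

Force rises to 19 N with no further motion, so the bar is against the stop. Backing off and lifting.

Request:
jog_arm(slide=[[0.02,0,0],[0.06,0,0],[0.1,0,0],[0.13,0,0],[0.13,0,-0.15],[0.13,0,-0.3],[0.13,0,-0.4],[0.13,0,-0.4],[0.13,0,-0.4]], dr=[[0,0,0],[0,0,0],[0,0,0],[0,0,0],[0,0,0],[0,0,0],[0,0,0],[0,0,0],[0,0,0]], gripper=[-1,-1,-1,-1,-1,-1,-1,-1,-1])

```text
time: 15.1
tcp_pos: [0.6529, -0.0187, 0.1838]
ee_rot: [-0.0, 0.765, 0.644, -0.0]
contact_force: [1.1, 1.0, -0.5]
width: 0.002
finger_force: 0.0
```

```bash
python3 bar.py
python3 - <<'E'
import cv2
p=cv2.imread('pics/scene_last.png');cv2.imwrite('pics/s3.png',cv2.resize(p[130:300,160:420],None,fx=3,fy=3))
E
```

```text
t 15.1 st [-1.000e-04  7.820e-02  1.838e-01] F [ 1.1  1.  -0.5]
scene 232 rect ((0.018340077251195908, -0.02936951071023941), (0.008719553239643574, 0.12358496338129044), 0.05808594450354576) x 0.013935926 0.022681963 y -0.091160774 0.03242149 ztop 0.06671970107403868
```

View pics/s3.png

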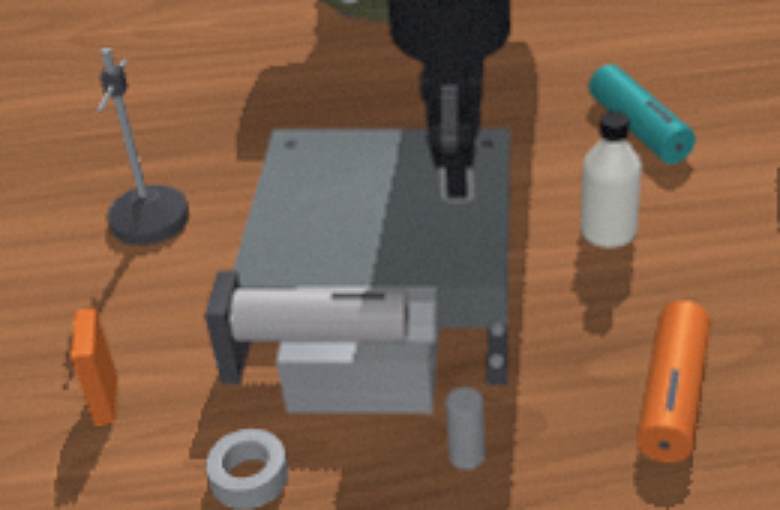

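The bar lies in the groove with its left end touching the stop at (233,315). The bystanders are unmoved and the gripper is clear.

```bash
python3 -c "
from station import job
print(job.job_done())"
```

```text
the job is handed in; nothing more can be done
None
```

I rolled the bar into the V-groove and pushed it endways against the tall end stop. Before hand-in the last picture showed it seated there, with the gripper clear and the bystanders unmoved; the hand-in gave no verdict.

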